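Pin a levelling pack into a warehouse rack foot

TASK

Three loose plastic packers lie carelessly stacked on a rack foot that is only lightly clamped: push them square and snug into the corner of its upturned flange, so gently that the foot itself does not shift, so that their holes line up over the socket. Then take the red-handled locking pin from its stand, pass it down through all three packers into the socket, press it fully home against the stiff plug without forcing it, handle flat on the top packer, and let go. Leave the other things on the bench where they are.

Things in the scene. Friction and masses are not known exactly. Their poses are not given: they have to be found in the camera images.
- board_mid (a point): Centre of the top of a fixed plywood board, 200 x 200 x 6 mm (z = 6 mm); axes along its sides. On it a grey steel rack foot is lightly clamped in long slots: same yaw as the board, but its socket axis lies up to 12 mm from the board's centre in x and in y (not measured). Foot deck: flat, 40 mm above the bench, from 30 mm on the open -x and -y sides of the socket axis to the flanges on +x and +y
- corner (a point): Where the inner corner of the foot's flanges would be if the foot sat exactly on the board's centre (true place up to 12 mm off in x and y), at the flange tops, 66 mm above the bench. Two upright flanges, 5 mm thick, rise 26 mm above the deck along the board's +x and +y sides, inner faces 40.5 mm from the socket axis; they form an L, open to -x and -y
- foot_x (a joint): How far (m) the foot has been shifted in its clamp along the board's x since the start; 0 at the start wherever the foot stands. It stays put under gentle pushes and slips when pushed sideways with more than about 12 N; a shift of more than 2.5 mm spoils the set-up
- foot_y (a joint): The same for a shift along the board's y
- plug (a joint): How far (m) the rubber plug in the foot's socket is pushed down. The socket is a vertical hole 17.5 mm wide in the deck; the plug's top is 12 mm below the deck at 0. The pin's nose must push it down 10 mm (0.010) for the pin to be home; it resists with about 6 N all the way and stays where it is pushed
- pin_grip (a point): Centre of the red block handle of the locking pin, 32 (x) x 20 (y) x 40 mm (z) tall, rounded edges; grip it across its 20 mm width (along its y). The pin's z axis points up; mass about 0.13 kg. Below the handle is a steel shank 14 mm in diameter, 46 mm long, its last 3 mm tapering to a 10 mm wide nose, 66 mm below this point. It starts in its stand, handle resting on top; lift at least 46 mm to free it
- pin_shoulder (a point): Middle of the underside of the pin's red handle, on the pin axis, 20 mm below pin_grip; home when it rests on the top packer
- stand: Fixed wooden pin stand 70 x 70 x 54 mm tall, hole in the middle; origin at the centre of its underside. It stands either on the robot's left or right
- bin: Fixed cardboard bin with green packets, 120 x 100 x 55 mm, origin at the centre of its underside; not to be touched. It stands on the side where the pin stand does not
- tape_mid (a point): Centre of a loose roll of brown tape, 96 mm in diameter, 45 mm tall; leave alone
- carton_mid (a point): Centre of a loose small carton 90 x 60 x 45 mm; leave alone
- driver: Loose screwdriver lying on the bench, along its x axis; leave alone
- low_hole (a point): Centre of the hole, half-way up, of the green packer, the bottom one of three: loose plastic plate 80 x 80 x 8 mm, about 55 g, 17 mm hole in the middle, axes along its sides; 44 mm above the bench when flat in the stack. It starts 6 to 24 mm short of the flanges in the board's x and y, turned up to 0.12 rad; snug in the corner it is square to the board, its hole over the socket (0.5 mm beyond it in x and y)
- mid_hole (a point): Centre of the hole, half-way up, of the orange packer, the middle one of three: loose plastic plate 80 x 80 x 8 mm, about 55 g, 17 mm hole in the middle, axes along its sides; 52 mm above the bench when flat in the stack. It starts 6 to 24 mm short of the flanges in the board's x and y, turned up to 0.12 rad; snug in the corner it is square to the board, its hole over the socket (0.5 mm beyond it in x and y)
- top_hole (a point): Centre of the hole, half-way up, of the yellow packer, the top one of three: loose plastic plate 80 x 80 x 8 mm, about 55 g, 17 mm hole in the middle, axes along its sides; 60 mm above the bench when flat in the stack. It starts 6 to 24 mm short of the flanges in the board's x and y, turned up to 0.12 rad; snug in the corner it is square to the board, its hole over the socket (0.5 mm beyond it in x and y)
There are look-alikes about, which are no part of the job. Of the things shaped like the part that bears pin_grip, the red one is meant. Of the things shaped like the part that bears top_hole, the yellow one is meant.

How it is judged:
By the outcome, as a careful person would: the job done as asked, in the order asked, and still so for the second after the job is handed in, with the robot touching nothing.
It also fails if it takes over 72 s, if anything falls off the work surface, if the arm or the gripper's body presses on something with over 40 N, if the wrist force passes 120 N, or if a joint passes its speed limit or range.

ROBOT

A 6-joint arm with a two-finger parallel gripper is mounted at the origin on the work surface. World frame = base frame: x ahead of the robot, y to its left, z up, the work surface at z = 0. Lengths are in m, angles in degrees, forces in N, time in s.
With the tool pointing down it reaches from about 0.4 to 0.825 m from the base axis. Payload 7 kg.
Tool frame: the origin (TCP) lies between the finger pads; the fingertips stand 19 mm ahead of it and the grasp point (between the pads) is the TCP (r.finger_overhang is the distance from the TCP to the fingertips, in m); z points along the fingers, y is the direction in which the jaws open and shut (so a half turn about z gives the same grasp; the last joint's range is limited). The gripper opens to 88 mm and grips with 3 to 60 N. Pads are 19 mm wide; open, the fingers measure 130 mm over their backs; the gripper's body (78 mm by 193 mm) begins 47 mm behind the grasp point.
Start: joints at [92.309, 20.546, 0.682, 0, -70.136, -16.507], TCP at [0.166, 0.654, 0.246] pointing down, gripper open.
Joint ranges: [-176.03, 176.03], [-82.01, 121.73], [-58.28, 71.71], [-173.87, 95.51], [-174.79, -0.11], [-173.66, 173.66]. Speed limits (degrees/s): [136.94, 136.94, 172.46, 180, 180, 180].

INTERFACE

Orientations are given as [roll, pitch, yaw] about the fixed x, y, z axes, in that order (R = Rz(yaw) Ry(pitch) Rx(roll)).
In Python, from plant import r, optics gives the robot as it stands. The module is installed in compiled form; this text tells all that it offers.
- The arm moves only by the tool step_arm, never from a script. Its argument "increments" is a list of rows, each an object of numbers: "tx", "ty", "tz": the shift along the world's x, y, z in mm; "ax", "ay", "az": the turn, a rotation vector about the world's x, y, z in degrees; "claw": the gripper command: -1 is shut, 1 is fully open, values between are in proportion. In form: [{"tx": .., "ty": .., "tz": .., "ax": .., "ay": .., "az": .., "claw": ..}, ...]. A call has 1 to 12 rows; each row shifts and turns the commanded pose from where the row before left it; what a row does not reach is not made up. A row lasts 1/10 s, in which the tool goes at most 50 mm and 8.59 degrees, less where a joint would pass 70% of its speed; a pose out of reach is approached as far as the arm can. A call with a gripper value outside its range is refused whole. The fingers move at their own pace and stop on an object; "newtons" is the grip in N (left out, the last holds). Time passes only in rows, so rows that do not move let the fingers close. It gives the time, the measured TCP pose, the force and the opening at its end, in the units of the state.
- r.get_state(): the state, without advancing time (a new reading comes with each control period).
- optics.capture(name): name is "scene" or "top"; returns a dict with "image" (480x640x3 uint8, blue, green, red), "depth" (480x640 float32, m along the optical axis (not along the pixel's ray), 0 where there is no reading), "fx", "fy", "cx", "cy" (pixels), "R" (3x3) and "t" (3): a world point X has camera coordinates R X + t. Camera axes: x right, y down, z forward; pixel columns grow to the right and rows downward; lengths in m; the calibration is good to about 2 mm. A picture is of the moment at which its call begins.
- r.close_job(): hands the job in, once; it reports no verdict.
The state is a dict: "time_s": time; "joints": joint angles; "qd": joint speeds; "joint_torque": joint torques, N m; "tcp_pos": TCP position; "eef_rot": TCP orientation; "contact_force": force on the tool from outside, world axes, zero at the start; "moment": the same for the moment, N m; "gripper_width": finger opening in m.
Only numpy, scipy, OpenCV 4.12 (cv2) and the standard library are available. Lean on these libraries where they do the work, as an engineer would, in place of code of your own. Each camera call takes 0.05 s, during which the arm holds its last target. There are 200 camera calls.

## Working session

There is one attempt and no reset: what is moved stays moved. The work goes in short steps, Python scripts to look and compute and a tool call to move; the robot and the scene stay as the last step left them, time stands still between calls to the robot, and variables do not carry over. Pictures are saved under pics/ and viewed, about 8 in all and at most 12, crops included, and the job is handed in when it is done.

Besides the shell and the picture viewer there is one more tool, called as name(argument=value, ...), one argument or row to a line, values as JSON. step_arm: Moves the arm, as the interface text tells. Its arguments: {"type":"object","properties":{"increments":{"type":"array","items":{"type":"object","properties":{"tx":{"type":"number"},"ty":{"type":"number"},"tz":{"type":"number"},"ax":{"type":"number"},"ay":{"type":"number"},"az":{"type":"number"},"claw":{"type":"number"}}}},"newtons":{"type":"number"}},"required":["increments"]}

```bash
mkdir -p pics; cat > h.py <<'E'
import numpy as np, cv2
from plant import r, optics
def cap(n,f=None):
    c=optics.capture(n)
    if f: cv2.imwrite('pics/'+f,c['image'])
    return c
def ray(c,u,v,z):
    d=c['R'].T@np.array([(u-c['cx'])/c['fx'],(v-c['cy'])/c['fy'],1]); o=-c['R'].T@c['t']
    return o+d*(z-o[2])/d[2]
def pix(c,X):
    p=c['R']@np.array(X)+c['t']; return c['fx']*p[0]/p[2]+c['cx'],c['fy']*p[1]/p[2]+c['cy']
def cloud(c):
    v,u=np.mgrid[:480,:640]; d=c['depth']
    P=np.dstack([(u-c['cx'])/c['fx']*d,(v-c['cy'])/c['fy']*d,d])
    return (P-c['t'])@c['R']
E
python3 - <<'E'
from h import *
for n in ('scene','top'):
    c=cap(n,n+'0.png'); print(n,c['fx'],c['cx'],c['cy'],-c['R'].T@c['t'],c['R'].round(3).tolist(),(c['depth']>0).mean())
s=r.get_state(); print(s)
E
```

```text
scene 465.82584748680705 318.24952056547767 237.68383061182624 [ 1.19816317 -0.51058563  0.59579581] [[0.638, 0.77, -0.012], [0.407, -0.35, -0.844], [-0.654, 0.533, -0.537]] 0.9929231770833333
top 589.9492305520673 320.12978878121845 237.96215286742236 [0.34694206 0.01384416 1.05302032] [[-0.064, -0.998, 0.002], [-0.975, 0.062, -0.215], [0.215, -0.016, -0.977]] 0.9959635416666667
{'time_s': 0.1, 'joints': array([ 9.23111221e+01,  2.05860602e+01,  6.38751959e-01, -1.76787877e-02,
       -7.01348999e+01, -1.65047408e+01]), 'qd': array([-0.05535071, -0.07029721,  0.21762049,  0.05661503, -0.02450864,
        0.04287151]), 'joint_torque': array([-8.46014300e-04, -5.84161699e+01,  2.93753546e+01,  7.01555237e+00,
        1.01990972e-02, -4.98977806e-05]), 'tcp_pos': array([0.16545787, 0.65398689, 0.24472882]), 'eef_rot': array([ 1.79916457e+02, -7.42170028e-03, -1.41996327e+01]), 'contact_force': array([ 0.8958416 , -0.62925507,  0.08825883]), 'moment': array([-0.02275343,  0.0109277 ,  0.01417234]), 'gripper_width': 0.08736661787682348}
```

View pics/top0.png

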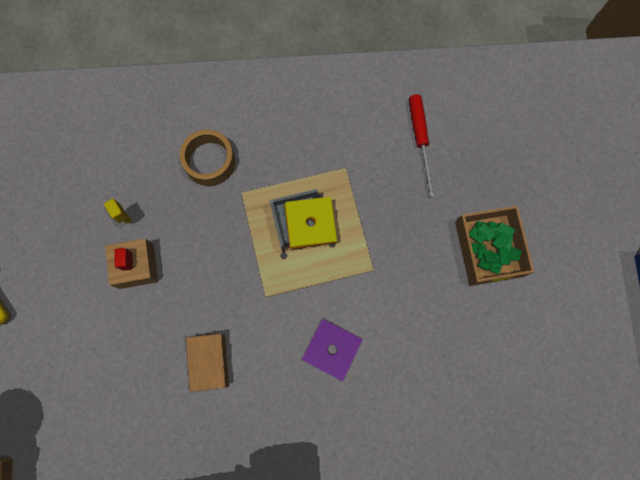

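View pics/scene0.png

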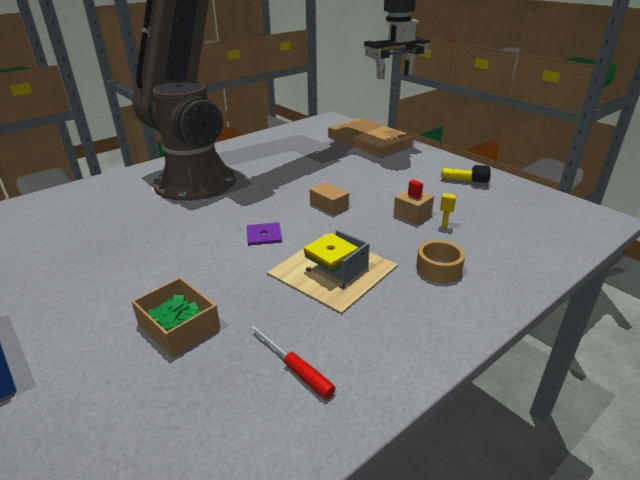

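Top view: the yellow packer is at about (310,222), the foot's flange corner at (275,198), and the red pin in its stand at (122,259), with the yellow pin look-alike at (115,210). Scene view: the stack is at (332,250) and the red handle at (415,188).

```bash
cat >> h.py <<'E'
def quad(m):
    k=max(cv2.findContours(m.astype(np.uint8),cv2.RETR_EXTERNAL,cv2.CHAIN_APPROX_NONE)[0],key=cv2.contourArea)
    return k[:,0,:].astype(float)
def rectat(c,k,z):
    P=np.array([ray(c,u,v,z)[:2] for u,v in k])*1000
    rc=cv2.minAreaRect(P.astype(np.float32)); return np.round(rc[0],1),np.round(rc[1],1),round(rc[2],1)
def hsv(c): return cv2.cvtColor(c['image'],cv2.COLOR_BGR2HSV)
E
python3 - <<'E'
from h import *
c=cap('top'); P=cloud(c); H=hsv(c); h,s,v=cv2.split(H)
X,Y,Z=P[...,0],P[...,1],P[...,2]
win=np.zeros((480,640),bool); win[150:310,230:385]=1
red=np.zeros_like(win); red[235:280,100:160]=1
print('plywood hsv',H[280,300],'yellow',H[210,320],'flange',H[215,279], 'red',H[257,122])
b=win&(s>60)&(v>90)
k=quad(cv2.morphologyEx(b.astype(np.uint8),cv2.MORPH_CLOSE,np.ones((25,25)))); print('board',rectat(c,k,.006))
y=win&(h>24)&(h<34)&(s>180); print('yellow',rectat(c,quad(y),.064),'z',np.median(Z[y]))
yc=cv2.findContours(y.astype(np.uint8),cv2.RETR_CCOMP,cv2.CHAIN_APPROX_NONE)
for q,hh in zip(yc[0],yc[1][0]):
    if hh[3]>=0 and len(q)>8: (u,w),rr=cv2.minEnclosingCircle(q); print('hole',u,w,rr,(ray(c,u,w,.064)*1000).round(1))
rm=red&((h<8)|(h>172))&(s>150); print('red z',np.percentile(Z[rm],[5,50,95]))
t=rm&(Z>.088)&(Z<.1); print('redtop',rectat(c,quad(t),.094),t.sum())
st=red&(Z>.049)&(Z<.058); print('stand',rectat(c,quad(st|rm),.054))
fl=win&(s<110)&(Z>.055)&(Z<.075); print('flange',fl.sum(),np.median(Z[fl]))
np.save('fl.npy',fl)
ys,xs=np.nonzero(fl); print(xs.min(),xs.max(),ys.min(),ys.max())
im=c['image'].copy(); im[fl]=(255,0,255)
a=cv2.resize(c['image'][160:300,235:380],None,fx=5,fy=4.2,interpolation=cv2.INTER_CUBIC)
g=cv2.resize(im[160:300,235:380],None,fx=2.6,fy=2.6)
cv2.imwrite('pics/a.png',cv2.resize(c['image'][170:280,240:360],None,fx=5,fy=5,interpolation=cv2.INTER_CUBIC))
E
```

```text
plywood hsv [ 24  97 153] yellow [ 30 238 154] flange [102  17  74] red [  0 239 156]
board (array([592.7,  21.3]), array([200. , 199.7]), 10.3)
yellow (array([595.2,  12.5]), array([81.2, 80.6]), 3.3) z 0.06290499006590741
hole 310.5 221.5 5.700977325439453 [594.7  12.5  64. ]
red z [0.06265673 0.09096177 0.09519302]
redtop (array([546.8, 328.5]), array([31. , 19.8]), 0.6) 218
stand (array([548.3, 330.1]), array([70.3, 71.6]), 5.7)
flange 350 0.06433235000791464
270 317 188 247
```

View pics/a.png

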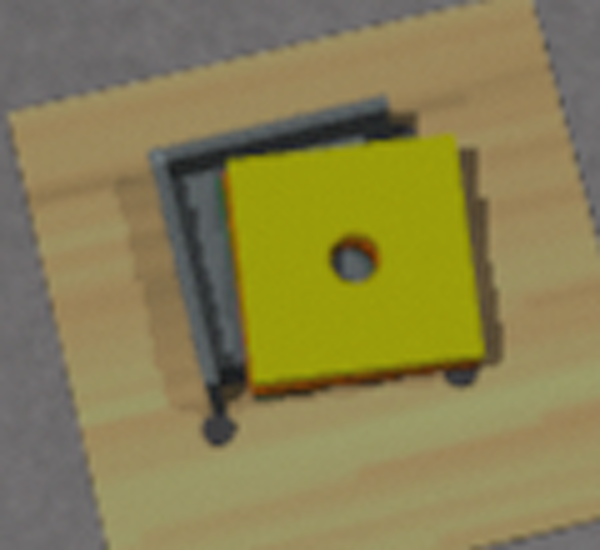

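```bash
python3 - <<'E'
from h import *
c=cap('top'); P=cloud(c); g=c['image'].max(2).astype(int); sat=hsv(c)[...,1]
a=np.deg2rad(10.3); R2=np.array([[np.cos(a),np.sin(a)],[-np.sin(a),np.cos(a)]])
B=lambda u,v,z:R2@(ray(c,u,v,z)[:2]*1000-[592.7,21.3])
for n,(u,v) in dict(outTL=(152,152),outTR=(385,97),inTL=(176,167),inTR=(388,110),outBL=(210,408),inBL=(217,402),k1=(218,430),k2=(460,372)).items():
    uu,vv=u/5+240-.4,v/5+170-.4
    print(n,B(uu,vv,.066).round(1),'depthpt',(P[int(round(vv)),int(round(uu))]*1000).round(0))
# profiles across flanges: sample along board-frame lines at z=.066
def prof(pts):
    return [int(cv2.remap(c['image'].max(2),np.float32([[pix(c,[*( (R2.T@np.array(p)+[592.7,21.3])/1000),.066])[0]]]),np.float32([[pix(c,[*((R2.T@np.array(p)+[592.7,21.3])/1000),.066])[1]]]),cv2.INTER_LINEAR)[0,0]) for p in pts]
xs=range(30,62)
print('x',list(xs));
for yy in (0,15,30): print(yy,prof([(x,yy) for x in xs]))
for xx in (0,-15,20): print(xx,prof([(xx,y) for y in xs]))
E
```

```text
outTL [54.2 50.2] depthpt [637.  80.  67.]
outTR [ 54.1 -33.2] depthpt [652.  -2.  66.]
inTL [46.9 43.3] depthpt [636.  73.  49.]
inTR [ 49.2 -33.1] depthpt [650.  -2.  53.]
outBL [-38.9  51.3] depthpt [557.  67.   7.]
inBL [-37.5  48.5] depthpt [555.  64.  26.]
k1 [-47.   50.4] depthpt [548.  66.   9.]
k2 [-47.3 -34.5] depthpt [564. -24.   8.]
x [30, 31, 32, 33, 34, 35, 36, 37, 38, 39, 40, 41, 42, 43, 44, 45, 46, 47, 48, 49, 50, 51, 52, 53, 54, 55, 56, 57, 58, 59, 60, 61]
0 [156, 157, 156, 156, 155, 155, 156, 156, 156, 156, 154, 139, 118, 79, 53, 43, 39, 40, 45, 54, 67, 82, 90, 96, 107, 120, 139, 151, 154, 155, 155, 155]
15 [157, 156, 156, 156, 155, 155, 155, 156, 157, 156, 156, 156, 152, 133, 104, 58, 39, 41, 46, 53, 66, 81, 89, 96, 110, 125, 141, 153, 154, 155, 154, 155]
30 [96, 93, 90, 87, 85, 85, 85, 88, 90, 90, 89, 80, 74, 63, 51, 44, 40, 39, 43, 52, 65, 80, 87, 94, 108, 123, 141, 152, 155, 156, 155, 155]
0 [153, 147, 127, 107, 89, 82, 83, 87, 92, 95, 93, 80, 69, 58, 55, 54, 67, 81, 90, 94, 95, 105, 120, 129, 135, 136, 137, 136, 136, 137, 138, 138]
-15 [156, 156, 153, 143, 123, 104, 86, 87, 92, 97, 95, 81, 69, 57, 55, 56, 70, 84, 92, 96, 95, 105, 121, 132, 141, 142, 143, 144, 143, 142, 143, 143]
20 [124, 101, 91, 91, 91, 91, 94, 96, 96, 96, 94, 84, 71, 62, 55, 60, 67, 80, 88, 93, 96, 101, 117, 130, 136, 139, 139, 139, 140, 140, 139, 139]
```

step_arm(
  increments=[
    {"tx":23,"ty":-43,"az":8.2,"claw":-0.32},
    {"tx":23,"ty":-43,"az":8.2},
    {"tx":23,"ty":-43,"az":8.1},
    {"tx":23,"ty":-43},
    {"tx":23,"ty":-43},
    {"tx":23,"ty":-43},
    {"tx":23,"ty":-43},
    {"tx":23,"ty":-43},
    {"tx":23,"ty":-43},
    {"tx":23,"ty":-43},
    {"tx":23,"ty":-43},
    {"tx":23,"ty":-43},
  ],
  newtons=20,
)

```text
$.increments[0]: bad value
```

step_arm(
  increments=[
    {"tx":24,"ty":-46},
    {"tx":24,"ty":-46},
    {"tx":24,"ty":-46},
    {},
    {},
  ],
)

```text
$.increments[0]: bad value
```

step_arm(
  increments=[
    {"tx":23,"ty":-43,"tz":0,"ax":0,"ay":0,"az":8.2,"claw":-0.32},
    {"tx":23,"ty":-43,"tz":0,"ax":0,"ay":0,"az":8.2,"claw":-0.32},
    {"tx":23,"ty":-43,"tz":0,"ax":0,"ay":0,"az":8.1,"claw":-0.32},
    {"tx":23,"ty":-43,"tz":0,"ax":0,"ay":0,"az":0,"claw":-0.32},
    {"tx":23,"ty":-43,"tz":0,"ax":0,"ay":0,"az":0,"claw":-0.32},
    {"tx":23,"ty":-43,"tz":0,"ax":0,"ay":0,"az":0,"claw":-0.32},
    {"tx":23,"ty":-43,"tz":0,"ax":0,"ay":0,"az":0,"claw":-0.32},
    {"tx":23,"ty":-43,"tz":0,"ax":0,"ay":0,"az":0,"claw":-0.32},
    {"tx":23,"ty":-43,"tz":0,"ax":0,"ay":0,"az":0,"claw":-0.32},
    {"tx":23,"ty":-43,"tz":0,"ax":0,"ay":0,"az":0,"claw":-0.32},
    {"tx":23,"ty":-43,"tz":0,"ax":0,"ay":0,"az":0,"claw":-0.32},
    {"tx":23,"ty":-43,"tz":0,"ax":0,"ay":0,"az":0,"claw":-0.32},
  ],
  newtons=20,
)

```text
time_s: 1.4
tcp_pos: [0.442, 0.1365, 0.246]
eef_rot: [-180.0, -0.1, 10.3]
contact_force: [1.1, 0.6, 0.1]
gripper_width: 0.0294
```

step_arm(
  increments=[
    {"tx":23,"ty":-43,"tz":0,"ax":0,"ay":0,"az":0,"claw":-0.32},
    {"tx":23,"ty":-43,"tz":0,"ax":0,"ay":0,"az":0,"claw":-0.32},
    {"tx":23,"ty":-43,"tz":0,"ax":0,"ay":0,"az":0,"claw":-0.32},
    {"tx":0,"ty":0,"tz":0,"ax":0,"ay":0,"az":0,"claw":-0.32},
    {"tx":0,"ty":0,"tz":0,"ax":0,"ay":0,"az":0,"claw":-0.32},
  ],
)

```text
time_s: 1.9
tcp_pos: [0.5106, 0.008, 0.2451]
eef_rot: [180.0, 0.1, 10.1]
contact_force: [-0.5, -0.5, -0.9]
gripper_width: 0.0296
```

step_arm(
  increments=[
    {"tx":3,"ty":-9,"tz":-45,"ax":0,"ay":0,"az":0,"claw":-0.32},
    {"tx":0,"ty":0,"tz":-48,"ax":0,"ay":0,"az":0,"claw":-0.32},
    {"tx":0,"ty":0,"tz":-48,"ax":0,"ay":0,"az":0,"claw":-0.32},
    {"tx":0,"ty":0,"tz":-35,"ax":0,"ay":0,"az":0,"claw":-0.32},
    {"tx":0,"ty":0,"tz":-15,"ax":0,"ay":0,"az":0,"claw":-0.32},
    {"tx":0,"ty":0,"tz":0,"ax":0,"ay":0,"az":0,"claw":-0.32},
    {"tx":0,"ty":0,"tz":0,"ax":0,"ay":0,"az":0,"claw":-0.32},
  ],
)

```text
time_s: 2.6
tcp_pos: [0.5138, 0.0015, 0.0551]
eef_rot: [180.0, -0.0, 10.4]
contact_force: [0.2, 0.8, 1.1]
gripper_width: 0.0296
```

```bash
python3 - <<'E'
from h import *
c=cap('scene'); cv2.imwrite('pics/b.png',cv2.resize(c['image'][200:300,260:400],None,fx=5,fy=5,interpolation=cv2.INTER_CUBIC))
F=[r.get_state()['contact_force'] for _ in range(3)]; print(np.round(F,2))
E
```

```text
[[ 0.1  -0.66  0.06]
 [ 0.1  -0.66  0.06]
 [ 0.1  -0.66  0.06]]
```

View pics/b.png

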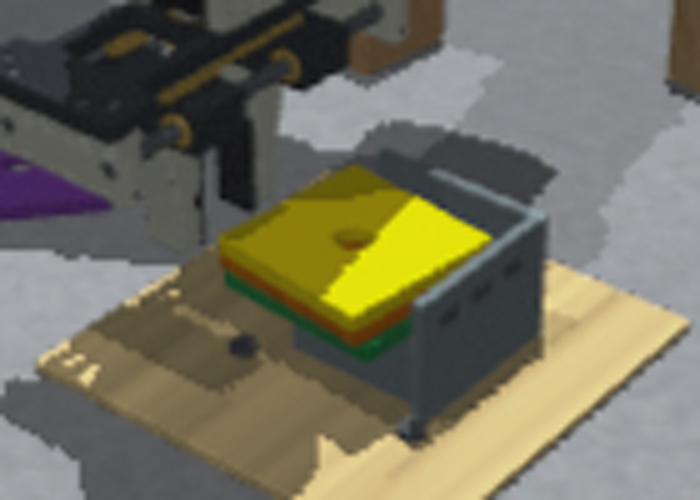

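step_arm(
  increments=[
    {"tx":3.0,"ty":0.5,"tz":0,"ax":0,"ay":0,"az":0,"claw":-0.32},
    {"tx":3.0,"ty":0.5,"tz":0,"ax":0,"ay":0,"az":0,"claw":-0.32},
    {"tx":3.0,"ty":0.5,"tz":0,"ax":0,"ay":0,"az":0,"claw":-0.32},
    {"tx":3.0,"ty":0.6,"tz":0,"ax":0,"ay":0,"az":0,"claw":-0.32},
    {"tx":3.0,"ty":0.6,"tz":0,"ax":0,"ay":0,"az":0,"claw":-0.32},
    {"tx":3.0,"ty":0.6,"tz":0,"ax":0,"ay":0,"az":0,"claw":-0.32},
    {"tx":3.0,"ty":0.5,"tz":0,"ax":0,"ay":0,"az":0,"claw":-0.32},
    {"tx":3.0,"ty":0.5,"tz":0,"ax":0,"ay":0,"az":0,"claw":-0.32},
    {"tx":3.0,"ty":0.5,"tz":0,"ax":0,"ay":0,"az":0,"claw":-0.32},
    {"tx":2.5,"ty":0.5,"tz":0,"ax":0,"ay":0,"az":0,"claw":-0.32},
    {"tx":2,"ty":0.4,"tz":0,"ax":0,"ay":0,"az":0,"claw":-0.32},
    {"tx":0,"ty":0,"tz":0,"ax":0,"ay":0,"az":0,"claw":-0.32},
  ],
)

```text
time_s: 3.85
tcp_pos: [0.5451, 0.006, 0.0545]
eef_rot: [180.0, 0.0, 10.3]
contact_force: [-0.4, -0.2, -0.1]
gripper_width: 0.0299
```

step_arm(
  increments=[
    {"tx":1.0,"ty":0.2,"tz":0,"ax":0,"ay":0,"az":0,"claw":-0.32},
    {"tx":1.0,"ty":0.2,"tz":0,"ax":0,"ay":0,"az":0,"claw":-0.32},
    {"tx":1.0,"ty":0.2,"tz":0,"ax":0,"ay":0,"az":0,"claw":-0.32},
    {"tx":0,"ty":0,"tz":0,"ax":0,"ay":0,"az":0,"claw":-0.32},
  ],
)

```text
time_s: 4.25
tcp_pos: [0.5482, 0.0067, 0.0546]
eef_rot: [-180.0, -0.0, 10.3]
contact_force: [-1.0, -1.0, 0.2]
gripper_width: 0.0297
```

step_arm(
  increments=[
    {"tx":1.0,"ty":0.2,"tz":0,"ax":0,"ay":0,"az":0,"claw":-0.32},
    {"tx":1.0,"ty":0.2,"tz":0,"ax":0,"ay":0,"az":0,"claw":-0.32},
    {"tx":0.5,"ty":0.1,"tz":0,"ax":0,"ay":0,"az":0,"claw":-0.32},
    {"tx":0,"ty":0,"tz":0,"ax":0,"ay":0,"az":0,"claw":-0.32},
  ],
)

```text
time_s: 4.65
tcp_pos: [0.5507, 0.0072, 0.0546]
eef_rot: [-180.0, -0.0, 10.3]
contact_force: [0.1, 0.2, -0.3]
gripper_width: 0.0298
```

```bash
cat > look.py <<'E'
from h import *
import sys
c=cap('top'); a=np.deg2rad(10.3); R2=np.array([[np.cos(a),np.sin(a)],[-np.sin(a),np.cos(a)]])
h,s,v=cv2.split(hsv(c)); y=(h>24)&(h<34)&(s>180); y[:150]=0;y[310:]=0;y[:,:230]=0;y[:,385:]=0
ctr,sz,an=rectat(c,quad(y),.064); print('yellow board',(R2@(ctr-[592.7,21.3])).round(1),sz,an)
st=r.get_state(); t=st['tcp_pos']*1000; print('tcp board',(R2@(t[:2]-[592.7,21.3])).round(1),'F board',(R2@st['contact_force'][:2]).round(1),'z',t[2].round(1))
if len(sys.argv)>1: cv2.imwrite('pics/'+sys.argv[1],cv2.resize(c['image'][160:280,230:380],None,fx=5,fy=5,interpolation=cv2.INTER_CUBIC))
E
python3 look.py
```

```text
Traceback (most recent call last):
  File "look.py", line 5, in <module>
    ctr,sz,an=rectat(c,quad(y),.064); print('yellow board',(R2@(ctr-[592.7,21.3])).round(1),sz,an)
                       ~~~~^^^
  File "h.py", line 17, in quad
    k=max(cv2.findContours(m.astype(np.uint8),cv2.RETR_EXTERNAL,cv2.CHAIN_APPROX_NONE)[0],key=cv2.contourArea)
ValueError: max() iterable argument is empty
```

step_arm(
  increments=[
    {"tx":0.5,"ty":0.1,"tz":0,"ax":0,"ay":0,"az":0,"claw":-0.32},
    {"tx":0.5,"ty":0.1,"tz":0,"ax":0,"ay":0,"az":0,"claw":-0.32},
    {"tx":0.5,"ty":0.1,"tz":0,"ax":0,"ay":0,"az":0,"claw":-0.32},
    {"tx":0,"ty":0,"tz":0,"ax":0,"ay":0,"az":0,"claw":-0.32},
  ],
)

```text
time_s: 5.1
tcp_pos: [0.5519, 0.0074, 0.0545]
eef_rot: [180.0, 0.0, 10.3]
contact_force: [-2.0, -0.5, 0.6]
gripper_width: 0.0297
```

```bash
python3 - <<'E'
from h import *
c=cap('scene'); cv2.imwrite('pics/c.png',cv2.resize(c['image'][200:300,260:400],None,fx=5,fy=5,interpolation=cv2.INTER_CUBIC))
E
```

```text
(no output)
```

View pics/c.png

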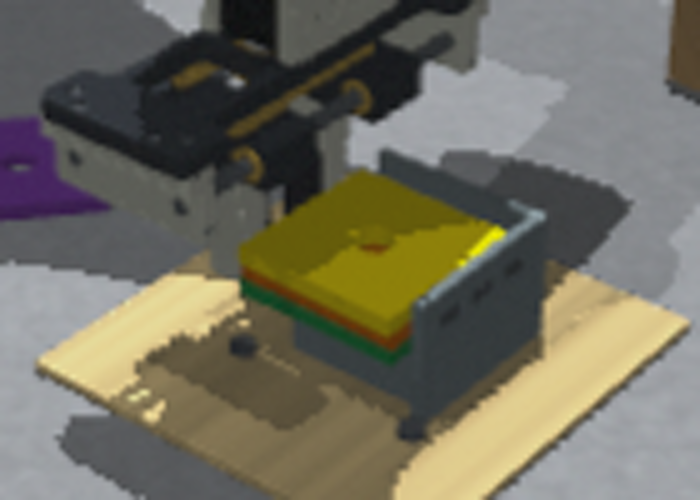

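The crop shows all three packers up against the fingers, edges flush and nearly at the +x flange (about (415,300)).

step_arm(
  increments=[
    {"tx":0.4,"ty":0.07,"tz":0,"ax":0,"ay":0,"az":0,"claw":-0.32},
    {"tx":0.4,"ty":0.07,"tz":0,"ax":0,"ay":0,"az":0,"claw":-0.32},
    {"tx":0,"ty":0,"tz":0,"ax":0,"ay":0,"az":0,"claw":-0.32},
  ],
)

```text
time_s: 5.45
tcp_pos: [0.5525, 0.0075, 0.0545]
eef_rot: [180.0, 0.0, 10.3]
contact_force: [-4.9, -0.6, 2.7]
gripper_width: 0.0296
```

step_arm(
  increments=[
    {"tx":0.4,"ty":0.07,"tz":0,"ax":0,"ay":0,"az":0,"claw":-0.32},
    {"tx":0,"ty":0,"tz":0,"ax":0,"ay":0,"az":0,"claw":-0.32},
    {"tx":0,"ty":0,"tz":0,"ax":0,"ay":0,"az":0,"claw":-0.32},
  ],
)

```text
time_s: 5.75
tcp_pos: [0.5526, 0.0075, 0.0545]
eef_rot: [180.0, 0.1, 10.3]
contact_force: [-4.7, -0.2, 4.3]
gripper_width: 0.0298
```

step_arm(
  increments=[
    {"tx":0.4,"ty":0.07,"tz":0,"ax":0,"ay":0,"az":0,"claw":-0.32},
    {"tx":0,"ty":0,"tz":0,"ax":0,"ay":0,"az":0,"claw":-0.32},
  ],
)

```text
time_s: 5.95
tcp_pos: [0.553, 0.0075, 0.0545]
eef_rot: [180.0, 0.1, 10.3]
contact_force: [-3.7, -0.9, 2.0]
gripper_width: 0.0298
```

step_arm(
  increments=[
    {"tx":0.4,"ty":0.07,"tz":0,"ax":0,"ay":0,"az":0,"claw":-0.32},
    {"tx":0,"ty":0,"tz":0,"ax":0,"ay":0,"az":0,"claw":-0.32},
  ],
)

```text
time_s: 6.15
tcp_pos: [0.5536, 0.0076, 0.0544]
eef_rot: [180.0, 0.1, 10.3]
contact_force: [-6.1, -1.9, 4.4]
gripper_width: 0.0296
```

step_arm(
  increments=[
    {"tx":0.4,"ty":0.07,"tz":0,"ax":0,"ay":0,"az":0,"claw":-0.32},
    {"tx":0,"ty":0,"tz":0,"ax":0,"ay":0,"az":0,"claw":-0.32},
  ],
)

```text
time_s: 6.35
tcp_pos: [0.5536, 0.0075, 0.0544]
eef_rot: [180.0, 0.1, 10.3]
contact_force: [-6.2, -2.2, 4.1]
gripper_width: 0.0296
```

step_arm(
  increments=[
    {"tx":-6,"ty":-1,"tz":0,"ax":0,"ay":0,"az":0,"claw":-0.32},
    {"tx":-6,"ty":-1,"tz":0,"ax":0,"ay":0,"az":0,"claw":-0.32},
    {"tx":0,"ty":0,"tz":40,"ax":0,"ay":0,"az":0,"claw":-0.32},
    {"tx":0,"ty":0,"tz":40,"ax":0,"ay":0,"az":-8,"claw":-0.32},
    {"tx":0,"ty":-40,"tz":0,"ax":0,"ay":0,"az":-8,"claw":-0.32},
    {"tx":0,"ty":-40,"tz":0,"ax":0,"ay":0,"az":-8,"claw":-0.32},
    {"tx":10,"ty":-40,"tz":0,"ax":0,"ay":0,"az":-8,"claw":-0.32},
    {"tx":20,"ty":0,"tz":0,"ax":0,"ay":0,"az":-8.3,"claw":-0.32},
    {"tx":20,"ty":0,"tz":0,"ax":0,"ay":0,"az":-8.3,"claw":-0.32},
    {"tx":10,"ty":0,"tz":0,"ax":0,"ay":0,"az":-8.3,"claw":-0.32},
    {"tx":10,"ty":0,"tz":0,"ax":0,"ay":0,"az":-8.3,"claw":-0.32},
    {"tx":5,"ty":0,"tz":0,"ax":0,"ay":0,"az":-8.3,"claw":-0.32},
  ],
)

```text
time_s: 7.55
tcp_pos: [0.6186, -0.114, 0.1345]
eef_rot: [-179.9, -0.0, -63.5]
contact_force: [0.2, -0.8, -0.6]
gripper_width: 0.03
```

step_arm(
  increments=[
    {"tx":0,"ty":0,"tz":0,"ax":0,"ay":0,"az":-8.3,"claw":-0.32},
    {"tx":0,"ty":0,"tz":0,"ax":0,"ay":0,"az":-8.2,"claw":-0.32},
    {"tx":0,"ty":0,"tz":0,"ax":0,"ay":0,"az":0,"claw":-0.32},
  ],
)

```text
time_s: 7.85
tcp_pos: [0.6178, -0.114, 0.1346]
eef_rot: [-179.9, -0.0, -79.8]
contact_force: [-0.1, 0.7, 0.5]
gripper_width: 0.0299
```

```bash
python3 look.py d.png
```

```text
yellow board [  9.6 -38. ] [80.2 16.3] 9.9
tcp board [   0.4 -137.6] F board [ 0.3 -0. ] z 134.6
```

View pics/d.png

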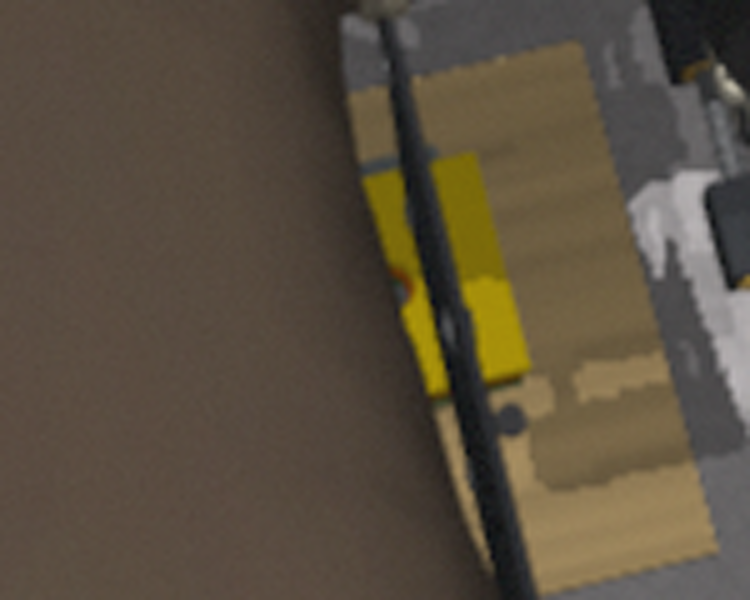

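step_arm(
  increments=[
    {"tx":-1,"ty":28,"tz":0,"ax":0,"ay":0,"az":0,"claw":-0.32},
    {"tx":-1,"ty":30,"tz":0,"ax":0,"ay":0,"az":0,"claw":-0.32},
    {"tx":0,"ty":0,"tz":-40,"ax":0,"ay":0,"az":0,"claw":-0.32},
    {"tx":0,"ty":0,"tz":-32,"ax":0,"ay":0,"az":0,"claw":-0.32},
    {"tx":0,"ty":0,"tz":-8,"ax":0,"ay":0,"az":0,"claw":-0.32},
    {"tx":-0.5,"ty":3,"tz":0,"ax":0,"ay":0,"az":0,"claw":-0.32},
    {"tx":-0.5,"ty":3,"tz":0,"ax":0,"ay":0,"az":0,"claw":-0.32},
    {"tx":-0.5,"ty":3,"tz":0,"ax":0,"ay":0,"az":0,"claw":-0.32},
    {"tx":-0.6,"ty":3,"tz":0,"ax":0,"ay":0,"az":0,"claw":-0.32},
    {"tx":-0.6,"ty":3,"tz":0,"ax":0,"ay":0,"az":0,"claw":-0.32},
    {"tx":0,"ty":0,"tz":0,"ax":0,"ay":0,"az":0,"claw":-0.32},
  ],
)

```text
time_s: 9.0
tcp_pos: [0.613, -0.0407, 0.0552]
eef_rot: [-179.9, 0.0, -79.7]
contact_force: [0.0, -0.3, 0.1]
gripper_width: 0.0298
```

```bash
python3 look.py
```

```text
yellow board [ 9.6 -2.2] [79.9 69.6] 10.1
tcp board [  8.8 -64.8] F board [-0.9 -0.2] z 55.0
```

step_arm(
  increments=[
    {"tx":-0.36,"ty":2,"tz":0,"ax":0,"ay":0,"az":0,"claw":-0.32},
    {"tx":-0.36,"ty":2,"tz":0,"ax":0,"ay":0,"az":0,"claw":-0.32},
    {"tx":-0.36,"ty":2,"tz":0,"ax":0,"ay":0,"az":0,"claw":-0.32},
    {"tx":-0.36,"ty":2,"tz":0,"ax":0,"ay":0,"az":0,"claw":-0.32},
    {"tx":-0.36,"ty":2,"tz":0,"ax":0,"ay":0,"az":0,"claw":-0.32},
    {"tx":-0.36,"ty":2,"tz":0,"ax":0,"ay":0,"az":0,"claw":-0.32},
    {"tx":-0.18,"ty":1,"tz":0,"ax":0,"ay":0,"az":0,"claw":-0.32},
    {"tx":-0.18,"ty":1,"tz":0,"ax":0,"ay":0,"az":0,"claw":-0.32},
    {"tx":-0.18,"ty":1,"tz":0,"ax":0,"ay":0,"az":0,"claw":-0.32},
    {"tx":0,"ty":0,"tz":0,"ax":0,"ay":0,"az":0,"claw":-0.32},
  ],
)

```text
time_s: 10.05
tcp_pos: [0.61, -0.026, 0.0545]
eef_rot: [180.0, 0.0, -79.7]
contact_force: [0.0, -1.0, 0.6]
gripper_width: 0.0298
```

step_arm(
  increments=[
    {"tx":-0.1,"ty":0.5,"tz":0,"ax":0,"ay":0,"az":0,"claw":-0.32},
    {"tx":-0.1,"ty":0.5,"tz":0,"ax":0,"ay":0,"az":0,"claw":-0.32},
    {"tx":-0.1,"ty":0.5,"tz":0,"ax":0,"ay":0,"az":0,"claw":-0.32},
    {"tx":-0.1,"ty":0.5,"tz":0,"ax":0,"ay":0,"az":0,"claw":-0.32},
    {"tx":0,"ty":0,"tz":0,"ax":0,"ay":0,"az":0,"claw":-0.32},
  ],
)

```text
time_s: 10.55
tcp_pos: [0.6097, -0.0241, 0.0546]
eef_rot: [-180.0, 0.0, -79.7]
contact_force: [0.2, -0.2, -0.2]
gripper_width: 0.0298
```

```bash
python3 look.py
```

```text
yellow board [ 9.4 11.9] [80.  61.9] 10.3
tcp board [  8.6 -47.6] F board [ 0.6 -0.4] z 54.5
```

step_arm(
  increments=[
    {"tx":-0.1,"ty":0.5,"tz":0,"ax":0,"ay":0,"az":0,"claw":-0.32},
    {"tx":-0.1,"ty":0.5,"tz":0,"ax":0,"ay":0,"az":0,"claw":-0.32},
    {"tx":-0.1,"ty":0.5,"tz":0,"ax":0,"ay":0,"az":0,"claw":-0.32},
    {"tx":0,"ty":0,"tz":0,"ax":0,"ay":0,"az":0,"claw":-0.32},
  ],
)

```text
time_s: 11.0
tcp_pos: [0.6094, -0.0226, 0.0546]
eef_rot: [180.0, 0.0, -79.7]
contact_force: [-0.6, -0.8, -0.4]
gripper_width: 0.0298
```

step_arm(
  increments=[
    {"tx":-0.1,"ty":0.5,"tz":0,"ax":0,"ay":0,"az":0,"claw":-0.32},
    {"tx":0,"ty":0,"tz":0,"ax":0,"ay":0,"az":0,"claw":-0.32},
  ],
)

```text
time_s: 11.2
tcp_pos: [0.6093, -0.0221, 0.0546]
eef_rot: [180.0, 0.0, -79.7]
contact_force: [0.3, -0.4, -1.3]
gripper_width: 0.0296
```

step_arm(
  increments=[
    {"tx":-0.1,"ty":0.5,"tz":0,"ax":0,"ay":0,"az":0,"claw":-0.32},
    {"tx":0,"ty":0,"tz":0,"ax":0,"ay":0,"az":0,"claw":-0.32},
  ],
)

```text
time_s: 11.4
tcp_pos: [0.6092, -0.0216, 0.0546]
eef_rot: [180.0, -0.0, -79.7]
contact_force: [0.1, -1.2, -0.3]
gripper_width: 0.03
```

step_arm(
  increments=[
    {"tx":-0.08,"ty":0.4,"tz":0,"ax":0,"ay":0,"az":0,"claw":-0.32},
    {"tx":0,"ty":0,"tz":0,"ax":0,"ay":0,"az":0,"claw":-0.32},
  ],
)

```text
time_s: 11.6
tcp_pos: [0.6091, -0.0212, 0.0545]
eef_rot: [180.0, 0.0, -79.7]
contact_force: [-0.6, -1.5, -1.0]
gripper_width: 0.0295
```

step_arm(
  increments=[
    {"tx":-0.08,"ty":0.4,"tz":0,"ax":0,"ay":0,"az":0,"claw":-0.32},
    {"tx":0,"ty":0,"tz":0,"ax":0,"ay":0,"az":0,"claw":-0.32},
  ],
)

```text
time_s: 11.8
tcp_pos: [0.609, -0.0208, 0.0546]
eef_rot: [-180.0, 0.0, -79.7]
contact_force: [-1.0, -1.4, -0.9]
gripper_width: 0.0295
```

step_arm(
  increments=[
    {"tx":-0.08,"ty":0.4,"tz":0,"ax":0,"ay":0,"az":0,"claw":-0.32},
    {"tx":0,"ty":0,"tz":0,"ax":0,"ay":0,"az":0,"claw":-0.32},
  ],
)

```text
time_s: 12.0
tcp_pos: [0.609, -0.0205, 0.0545]
eef_rot: [-180.0, -0.0, -79.7]
contact_force: [1.0, -1.6, -1.5]
gripper_width: 0.03
```

```bash
python3 look.py
```

```text
yellow board [ 9.3 15.5] [80.  61.3] 10.3
tcp board [  8.5 -44. ] F board [ 0.6 -1.1] z 54.6
```

step_arm(
  increments=[
    {"tx":-0.06,"ty":0.35,"tz":0,"ax":0,"ay":0,"az":0,"claw":-0.32},
    {"tx":0,"ty":0,"tz":0,"ax":0,"ay":0,"az":0,"claw":-0.32},
  ],
)

```text
time_s: 12.25
tcp_pos: [0.6089, -0.0203, 0.0546]
eef_rot: [-180.0, -0.0, -79.7]
contact_force: [1.3, -2.7, -0.1]
gripper_width: 0.0297
```

step_arm(
  increments=[
    {"tx":-0.06,"ty":0.35,"tz":0,"ax":0,"ay":0,"az":0,"claw":-0.32},
    {"tx":0,"ty":0,"tz":0,"ax":0,"ay":0,"az":0,"claw":-0.32},
  ],
)

```text
time_s: 12.45
tcp_pos: [0.6089, -0.0202, 0.0547]
eef_rot: [-180.0, -0.0, -79.7]
contact_force: [2.1, -5.7, -1.4]
gripper_width: 0.0296
```

step_arm(
  increments=[
    {"tx":-0.06,"ty":0.35,"tz":0,"ax":0,"ay":0,"az":0,"claw":-0.32},
    {"tx":0,"ty":0,"tz":0,"ax":0,"ay":0,"az":0,"claw":-0.32},
  ],
)

```text
time_s: 12.65
tcp_pos: [0.6089, -0.0202, 0.0547]
eef_rot: [180.0, -0.1, -79.7]
contact_force: [2.0, -7.1, -1.4]
gripper_width: 0.0298
```

step_arm(
  increments=[
    {"tx":1,"ty":-6,"tz":0,"ax":0,"ay":0,"az":0,"claw":-0.32},
    {"tx":1,"ty":-6,"tz":0,"ax":0,"ay":0,"az":0,"claw":-0.32},
    {"tx":0,"ty":0,"tz":40,"ax":0,"ay":0,"az":0,"claw":-0.32},
    {"tx":0,"ty":0,"tz":20,"ax":0,"ay":0,"az":8.2,"claw":-0.32},
    {"tx":-16,"ty":10,"tz":0,"ax":0,"ay":0,"az":8.2,"claw":-0.32},
    {"tx":-16,"ty":10,"tz":0,"ax":0,"ay":0,"az":8.2,"claw":-0.32},
    {"tx":-16,"ty":10,"tz":0,"ax":0,"ay":0,"az":8.2,"claw":-0.32},
    {"tx":-16,"ty":10,"tz":0,"ax":0,"ay":0,"az":8.2,"claw":-0.32},
    {"tx":-14,"ty":8,"tz":0,"ax":0,"ay":0,"az":8.2,"claw":-0.32},
    {"tx":0,"ty":0,"tz":0,"ax":0,"ay":0,"az":8.2,"claw":-0.32},
    {"tx":0,"ty":0,"tz":0,"ax":0,"ay":0,"az":8.2,"claw":-0.32},
    {"tx":0,"ty":0,"tz":0,"ax":0,"ay":0,"az":8.2,"claw":-0.32},
  ],
)

```text
time_s: 13.85
tcp_pos: [0.5327, 0.0168, 0.1148]
eef_rot: [-180.0, -0.0, -5.5]
contact_force: [0.6, -0.5, 0.3]
gripper_width: 0.03
```

step_arm(
  increments=[
    {"tx":0,"ty":0,"tz":0,"ax":0,"ay":0,"az":8.2,"claw":-0.32},
    {"tx":0,"ty":0,"tz":0,"ax":0,"ay":0,"az":8.0,"claw":-0.32},
    {"tx":0,"ty":0,"tz":0,"ax":0,"ay":0,"az":0,"claw":-0.32},
  ],
)

```text
time_s: 14.15
tcp_pos: [0.5327, 0.0166, 0.1146]
eef_rot: [-180.0, -0.0, 10.4]
contact_force: [0.5, 0.3, -0.7]
gripper_width: 0.03
```

```bash
python3 look.py
```

```text
Traceback (most recent call last):
  File "look.py", line 5, in <module>
    ctr,sz,an=rectat(c,quad(y),.064); print('yellow board',(R2@(ctr-[592.7,21.3])).round(1),sz,an)
                       ~~~~^^^
  File "h.py", line 17, in quad
    k=max(cv2.findContours(m.astype(np.uint8),cv2.RETR_EXTERNAL,cv2.CHAIN_APPROX_NONE)[0],key=cv2.contourArea)
ValueError: max() iterable argument is empty
```

step_arm(
  increments=[
    {"tx":0,"ty":0,"tz":-40,"ax":0,"ay":0,"az":0,"claw":-0.32},
    {"tx":0,"ty":0,"tz":-20,"ax":0,"ay":0,"az":0,"claw":-0.32},
    {"tx":4,"ty":0.7,"tz":0,"ax":0,"ay":0,"az":0,"claw":-0.32},
    {"tx":4,"ty":0.7,"tz":0,"ax":0,"ay":0,"az":0,"claw":-0.32},
    {"tx":4,"ty":0.7,"tz":0,"ax":0,"ay":0,"az":0,"claw":-0.32},
    {"tx":2,"ty":0.4,"tz":0,"ax":0,"ay":0,"az":0,"claw":-0.32},
    {"tx":1,"ty":0.2,"tz":0,"ax":0,"ay":0,"az":0,"claw":-0.32},
    {"tx":1,"ty":0.2,"tz":0,"ax":0,"ay":0,"az":0,"claw":-0.32},
    {"tx":0,"ty":0,"tz":0,"ax":0,"ay":0,"az":0,"claw":-0.32},
    {"tx":0,"ty":0,"tz":0,"ax":0,"ay":0,"az":0,"claw":-0.32},
  ],
)

```text
time_s: 15.2
tcp_pos: [0.5487, 0.0195, 0.0547]
eef_rot: [-180.0, -0.0, 10.3]
contact_force: [0.8, -0.0, -0.2]
gripper_width: 0.0299
```

step_arm(
  increments=[
    {"tx":0.5,"ty":0.1,"tz":0,"ax":0,"ay":0,"az":0,"claw":-0.32},
    {"tx":0.5,"ty":0.1,"tz":0,"ax":0,"ay":0,"az":0,"claw":-0.32},
    {"tx":0,"ty":0,"tz":0,"ax":0,"ay":0,"az":0,"claw":-0.32},
  ],
)

```text
time_s: 15.5
tcp_pos: [0.5498, 0.0197, 0.0546]
eef_rot: [180.0, -0.0, 10.3]
contact_force: [-0.7, 0.4, 0.7]
gripper_width: 0.0296
```

step_arm(
  increments=[
    {"tx":0.4,"ty":0.07,"tz":0,"ax":0,"ay":0,"az":0,"claw":-0.32},
    {"tx":0,"ty":0,"tz":0,"ax":0,"ay":0,"az":0,"claw":-0.32},
  ],
)

```text
time_s: 15.7
tcp_pos: [0.5502, 0.0198, 0.0545]
eef_rot: [180.0, -0.0, 10.3]
contact_force: [-0.5, -0.1, -0.3]
gripper_width: 0.0297
```

step_arm(
  increments=[
    {"tx":0.4,"ty":0.07,"tz":0,"ax":0,"ay":0,"az":0,"claw":-0.32},
    {"tx":0.4,"ty":0.07,"tz":0,"ax":0,"ay":0,"az":0,"claw":-0.32},
    {"tx":0,"ty":0,"tz":0,"ax":0,"ay":0,"az":0,"claw":-0.32},
  ],
)

```text
time_s: 16.0
tcp_pos: [0.551, 0.0199, 0.0546]
eef_rot: [180.0, -0.0, 10.3]
contact_force: [-0.5, -0.6, 0.0]
gripper_width: 0.0297
```

step_arm(
  increments=[
    {"tx":0.4,"ty":0.07,"tz":0,"ax":0,"ay":0,"az":0,"claw":-0.32},
    {"tx":0,"ty":0,"tz":0,"ax":0,"ay":0,"az":0,"claw":-0.32},
  ],
)

```text
time_s: 16.2
tcp_pos: [0.5512, 0.02, 0.0545]
eef_rot: [180.0, 0.0, 10.3]
contact_force: [-0.5, -0.6, 0.3]
gripper_width: 0.0297
```

step_arm(
  increments=[
    {"tx":0.3,"ty":0.05,"tz":0,"ax":0,"ay":0,"az":0,"claw":-0.32},
    {"tx":0,"ty":0,"tz":0,"ax":0,"ay":0,"az":0,"claw":-0.32},
  ],
)

```text
time_s: 16.4
tcp_pos: [0.5512, 0.0199, 0.0545]
eef_rot: [180.0, 0.0, 10.3]
contact_force: [-1.9, 0.5, 1.0]
gripper_width: 0.0297
```

step_arm(
  increments=[
    {"tx":0.3,"ty":0.05,"tz":0,"ax":0,"ay":0,"az":0,"claw":-0.32},
    {"tx":0,"ty":0,"tz":0,"ax":0,"ay":0,"az":0,"claw":-0.32},
  ],
)

```text
time_s: 16.6
tcp_pos: [0.5513, 0.02, 0.0545]
eef_rot: [180.0, 0.1, 10.3]
contact_force: [-3.4, -0.3, 3.5]
gripper_width: 0.0292
```

step_arm(
  increments=[
    {"tx":0.3,"ty":0.05,"tz":0,"ax":0,"ay":0,"az":0,"claw":-0.32},
    {"tx":0,"ty":0,"tz":0,"ax":0,"ay":0,"az":0,"claw":-0.32},
  ],
)

```text
time_s: 16.8
tcp_pos: [0.5514, 0.0199, 0.0544]
eef_rot: [180.0, 0.1, 10.3]
contact_force: [-6.2, 0.7, 3.8]
gripper_width: 0.0298
```

step_arm(
  increments=[
    {"tx":0.3,"ty":0.05,"tz":0,"ax":0,"ay":0,"az":0,"claw":-0.32},
    {"tx":0,"ty":0,"tz":0,"ax":0,"ay":0,"az":0,"claw":-0.32},
  ],
)

```text
time_s: 17.0
tcp_pos: [0.5514, 0.0199, 0.0544]
eef_rot: [180.0, 0.1, 10.3]
contact_force: [-6.2, 0.1, 5.4]
gripper_width: 0.03
```

step_arm(
  increments=[
    {"tx":-6,"ty":-1,"tz":0,"ax":0,"ay":0,"az":0,"claw":-0.32},
    {"tx":-6,"ty":-1,"tz":0,"ax":0,"ay":0,"az":0,"claw":-0.32},
    {"tx":0,"ty":0,"tz":45,"ax":0,"ay":0,"az":0,"claw":-0.32},
    {"tx":0,"ty":0,"tz":45,"ax":0,"ay":0,"az":0,"claw":0.2},
    {"tx":1,"ty":30,"tz":35,"ax":0,"ay":0,"az":-4.8,"claw":0.2},
    {"tx":1,"ty":40,"tz":20,"ax":0,"ay":0,"az":-4.9,"claw":0.2},
    {"tx":1,"ty":48,"tz":0,"ax":0,"ay":0,"az":0,"claw":0.2},
    {"tx":1,"ty":48,"tz":0,"ax":0,"ay":0,"az":0,"claw":0.2},
    {"tx":1,"ty":48,"tz":0,"ax":0,"ay":0,"az":0,"claw":0.2},
    {"tx":1,"ty":48,"tz":0,"ax":0,"ay":0,"az":0,"claw":0.2},
    {"tx":1,"ty":48,"tz":0,"ax":0,"ay":0,"az":0,"claw":0.2},
    {"tx":0,"ty":0,"tz":0,"ax":0,"ay":0,"az":0,"claw":0.2},
  ],
)

```text
time_s: 18.2
tcp_pos: [0.5475, 0.3334, 0.1989]
eef_rot: [-179.9, -0.1, 0.8]
contact_force: [-0.9, -1.4, -0.9]
gripper_width: 0.0525
```

```bash
cat > look2.py <<'E'
from h import *
c=cap('top'); a=np.deg2rad(10.3); R2=np.array([[np.cos(a),np.sin(a)],[-np.sin(a),np.cos(a)]])
h,s,v=cv2.split(hsv(c)); y=(h>24)&(h<34)&(s>180); y[:150]=0;y[310:]=0;y[:,:230]=0;y[:,385:]=0
ctr,sz,an=rectat(c,quad(y),.064); print('yellow',ctr,'board',(R2@(ctr-[592.7,21.3])).round(1),sz,an)
yc=cv2.findContours(y.astype(np.uint8),cv2.RETR_CCOMP,cv2.CHAIN_APPROX_NONE)
for q,hh in zip(yc[0],yc[1][0]):
    if hh[3]>=0 and len(q)>8: (u,w),rr=cv2.minEnclosingCircle(q); print('hole',rr,(ray(c,u,w,.064)*1000).round(1))
X=lambda x,yy:[*(R2.T@np.array([x,yy])+[592.7,21.3])/1000,.066]
xs=np.arange(40,60)
for f in (lambda t:X(t,0),lambda t:X(t,25),lambda t:X(0,t),lambda t:X(-15,t)):
    p=np.float32([pix(c,f(t)) for t in xs]); print(cv2.remap(c['image'].max(2),p[:,:1],p[:,1:],cv2.INTER_LINEAR).ravel().tolist())
cv2.imwrite('pics/e.png',cv2.resize(c['image'][170:270,245:355],None,fx=7,fy=6,interpolation=cv2.INTER_CUBIC))
P=cloud(c);
m=(h>24)&(h<34)&(s>180); m[:,200:]=0;m[:190]=0;m[235:]=0
if m.any(): print('lookalike',(np.percentile(P[m],95,axis=0)*1000).round(0),(np.percentile(P[m],5,axis=0)*1000).round(0))
d=cap('scene'); cv2.imwrite('pics/f.png',cv2.resize(d['image'][160:290,270:460],None,fx=4,fy=4,interpolation=cv2.INTER_CUBIC))
for n,C in(('top',c),('scene',d)):
    hh,ss,vv=cv2.split(hsv(C)); rm=((hh<8)|(hh>172))&(ss>150); Q=cloud(C); w=rm&(abs(Q[...,0]-.547)<.05)&(abs(Q[...,1]-.328)<.05)
    if w.any(): t=w&(Q[...,2]>.089); print(n,w.sum(),t.sum(), rectat(C,quad(t),.094) if t.sum()>20 else '')
E
python3 look2.py
```

```text
yellow [600.   28.8] board [8.5 6.1] [82.7 79.5] 10.2
hole 5.256049156188965 [601.6  29.8  64. ]
[173, 171, 171, 172, 172, 171, 171, 171, 158, 138, 115, 94, 99, 105, 118, 134, 154, 167, 169, 171]
[172, 172, 171, 171, 172, 172, 172, 162, 149, 122, 99, 98, 101, 104, 114, 134, 152, 167, 171, 171]
[171, 172, 172, 172, 167, 159, 134, 113, 106, 104, 105, 115, 131, 142, 150, 150, 150, 150, 150, 150]
[171, 171, 171, 171, 172, 172, 149, 128, 113, 105, 104, 115, 132, 145, 156, 157, 157, 157, 158, 158]
lookalike [650. 358. 270.] [586. 284.  82.]
top 187 81 (array([537.1, 328.6]), array([12.3, 20. ]), 8.0)
scene 211 54 (array([552.9, 325.6]), array([21.6, 35.5]), 84.4)
```

View pics/e.png

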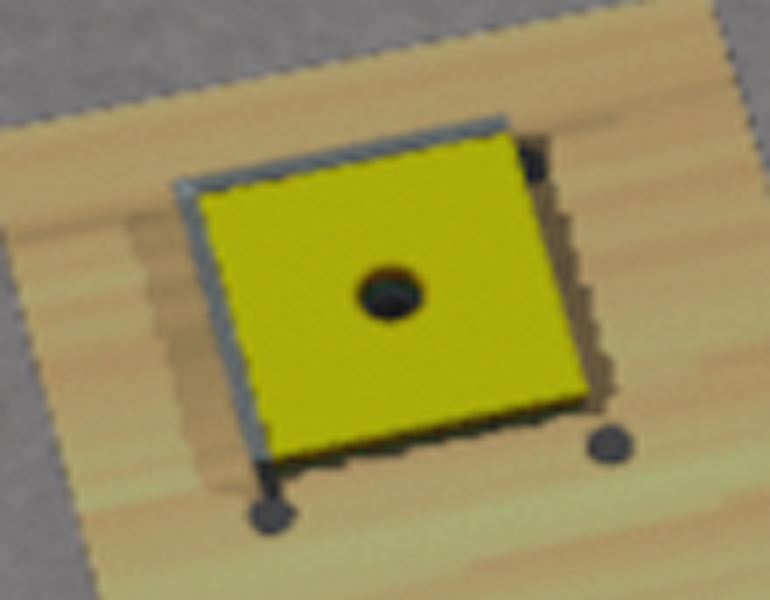

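View pics/f.png

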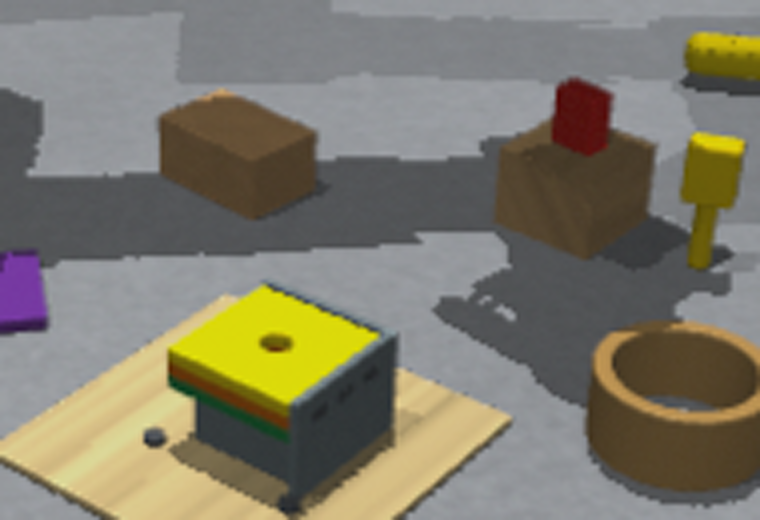

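Top crop: yellow is flush against both light flange strips with a dark, open hole at (390,292). Scene crop: three packers flush in the corner and the red pin in its stand at (582,118). Now I'll grip the pin.

step_arm(
  increments=[
    {"tx":-0.7,"ty":-5,"tz":-40,"ax":0,"ay":0,"az":0,"claw":0.2},
    {"tx":0,"ty":0,"tz":-40,"ax":0,"ay":0,"az":0,"claw":0.2},
    {"tx":0,"ty":0,"tz":-25,"ax":0,"ay":0,"az":0,"claw":0.2},
    {"tx":0,"ty":0,"tz":-16,"ax":0,"ay":0,"az":0,"claw":0.2},
    {"tx":0,"ty":0,"tz":0,"ax":0,"ay":0,"az":0,"claw":0.2},
    {"tx":0,"ty":0,"tz":0,"ax":0,"ay":0,"az":0,"claw":0.2},
  ],
  newtons=30,
)

```text
time_s: 18.9
tcp_pos: [0.5473, 0.3225, 0.0792]
eef_rot: [180.0, -0.0, 0.6]
contact_force: [0.2, -0.2, 0.4]
gripper_width: 0.0528
```

step_arm(
  increments=[
    {"tx":0,"ty":0,"tz":0,"ax":0,"ay":0,"az":0,"claw":-0.3},
    {"tx":0,"ty":0,"tz":0,"ax":0,"ay":0,"az":0,"claw":-0.45},
    {"tx":0,"ty":0,"tz":0,"ax":0,"ay":0,"az":0,"claw":-0.5},
    {"tx":0,"ty":0,"tz":0,"ax":0,"ay":0,"az":0,"claw":-0.55},
    {"tx":0,"ty":0,"tz":0,"ax":0,"ay":0,"az":0,"claw":-1},
    {"tx":0,"ty":0,"tz":0,"ax":0,"ay":0,"az":0,"claw":-1},
    {"tx":0,"ty":0,"tz":0,"ax":0,"ay":0,"az":0,"claw":-1},
  ],
  newtons=30,
)

```text
time_s: 19.6
tcp_pos: [0.5479, 0.3289, 0.0806]
eef_rot: [-179.5, -0.3, 0.7]
contact_force: [-5.4, 16.7, 1.4]
gripper_width: 0.0208
```

step_arm(
  increments=[
    {"tx":0,"ty":3,"tz":0,"ax":0,"ay":0,"az":0,"claw":-1},
    {"tx":0,"ty":3,"tz":0,"ax":0,"ay":0,"az":0,"claw":-1},
    {"tx":0,"ty":0,"tz":0,"ax":0,"ay":0,"az":0,"claw":-1},
    {"tx":0,"ty":0,"tz":0,"ax":0,"ay":0,"az":0,"claw":-1},
  ],
)

```text
time_s: 20.0
tcp_pos: [0.5474, 0.3304, 0.0798]
eef_rot: [-179.9, -0.1, 0.6]
contact_force: [-3.2, 3.9, 4.7]
gripper_width: 0.0197
```

step_arm(
  increments=[
    {"tx":0,"ty":1,"tz":10,"ax":0,"ay":0,"az":0,"claw":-1},
    {"tx":0,"ty":0,"tz":20,"ax":0,"ay":0,"az":0,"claw":-1},
    {"tx":0,"ty":0,"tz":40,"ax":0,"ay":0,"az":0,"claw":-1},
    {"tx":0,"ty":0,"tz":40,"ax":0,"ay":0,"az":0,"claw":-1},
    {"tx":0,"ty":0,"tz":10,"ax":0,"ay":0,"az":0,"claw":-1},
    {"tx":0,"ty":0,"tz":0,"ax":0,"ay":0,"az":0,"claw":-1},
  ],
)

```text
time_s: 20.6
tcp_pos: [0.5474, 0.3304, 0.201]
eef_rot: [-179.9, -0.1, 0.6]
contact_force: [-0.5, 0.2, -1.2]
gripper_width: 0.0199
```

step_arm(
  increments=[
    {"tx":7.7,"ty":-43,"tz":0,"ax":0,"ay":0,"az":0,"claw":-1},
    {"tx":7.7,"ty":-43,"tz":0,"ax":0,"ay":0,"az":0,"claw":-1},
    {"tx":7.7,"ty":-43,"tz":0,"ax":0,"ay":0,"az":0,"claw":-1},
    {"tx":7.7,"ty":-43,"tz":0,"ax":0,"ay":0,"az":0,"claw":-1},
    {"tx":7.7,"ty":-43,"tz":0,"ax":0,"ay":0,"az":0,"claw":-1},
    {"tx":7.7,"ty":-43,"tz":0,"ax":0,"ay":0,"az":0,"claw":-1},
    {"tx":7.7,"ty":-43,"tz":0,"ax":0,"ay":0,"az":0,"claw":-1},
    {"tx":0,"ty":0,"tz":-25,"ax":0,"ay":0,"az":0,"claw":-1},
    {"tx":0,"ty":0,"tz":-20,"ax":0,"ay":0,"az":0,"claw":-1},
    {"tx":0,"ty":0,"tz":0,"ax":0,"ay":0,"az":0,"claw":-1},
    {"tx":0,"ty":0,"tz":0,"ax":0,"ay":0,"az":0,"claw":-1},
  ],
)

```text
time_s: 21.7
tcp_pos: [0.6, 0.0288, 0.1525]
eef_rot: [179.9, 0.2, 0.6]
contact_force: [0.2, 0.2, -0.1]
gripper_width: 0.02
```

```bash
python3 - <<'E'
from h import *
d=cap('scene'); u,v=pix(d,[.601,.029,.09]); print('axis px',u,v)
x0,y0=int(u)-50,int(v)-45
cv2.imwrite('pics/g.png',cv2.resize(d['image'][y0:y0+90,x0:x0+100],None,fx=6,fy=6,interpolation=cv2.INTER_CUBIC)); print(x0,y0)
t=r.get_state()['tcp_pos']*1000; print(t.round(1))
# shank edges per row, yellow hole
h,s,v_=cv2.split(hsv(d)); rows=range(int(v)-25,int(v)+25,2)
for z in (.075,.085,.095,.105,.115): print(z,[round(q,1) for q in pix(d,[t[0]/1000,t[1]/1000,z])])
y=(h>22)&(h<34)&(s>150); y[:200]=0;y[300:]=0;y[:,:270]=0;y[:,400:]=0
yc=cv2.findContours(y.astype(np.uint8),cv2.RETR_CCOMP,cv2.CHAIN_APPROX_NONE)
for q,hh in zip(yc[0],yc[1][0]):
    if hh[3]>=0 and len(q)>6: m=q[:,0].mean(0); print('hole px',m,q[:,0].min(0),q[:,0].max(0),(ray(d,*m,.064)*1000).round(1))
E
```

```text
axis px 338.12213145350734 235.15281434944012
288 190
[600.7  29.2 153.5]
0.075 [np.float64(338.0), np.float64(241.2)]
0.085 [np.float64(338.1), np.float64(237.1)]
0.095 [np.float64(338.1), np.float64(233.0)]
0.105 [np.float64(338.2), np.float64(228.8)]
0.115 [np.float64(338.3), np.float64(224.5)]
hole px [338.76923077 246.76923077] [336 245] [342 248] [604.8  27.8  64. ]
```

View pics/g.png

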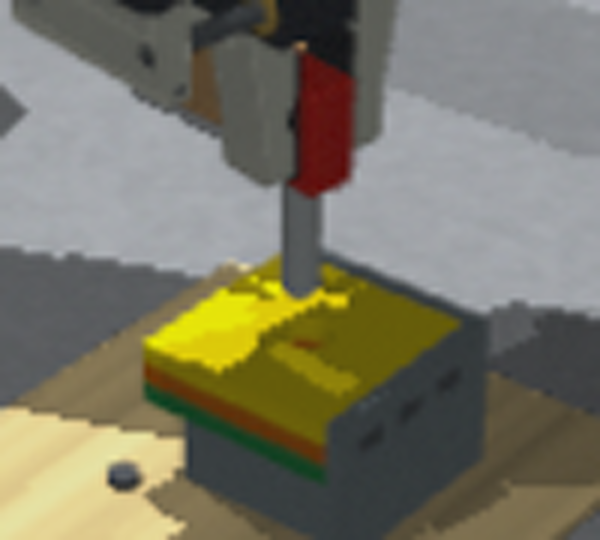

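The crop shows the shank at about u=338.1, and the hole roughly 1 px to its right, so I'll shift by about 1 mm and descend watching the force.

step_arm(
  increments=[
    {"tx":0.8,"ty":0.9,"tz":-8,"ax":0,"ay":0,"az":0,"claw":-1},
    {"tx":0,"ty":0,"tz":-5,"ax":0,"ay":0,"az":0,"claw":-1},
    {"tx":0,"ty":0,"tz":-3,"ax":0,"ay":0,"az":0,"claw":-1},
    {"tx":0,"ty":0,"tz":-2,"ax":0,"ay":0,"az":0,"claw":-1},
    {"tx":0,"ty":0,"tz":-1,"ax":0,"ay":0,"az":0,"claw":-1},
    {"tx":0,"ty":0,"tz":0,"ax":0,"ay":0,"az":0,"claw":-1},
  ],
)

```text
time_s: 22.35
tcp_pos: [0.6015, 0.0301, 0.1345]
eef_rot: [-180.0, 0.0, 0.6]
contact_force: [0.6, 0.3, -0.9]
gripper_width: 0.02
```

step_arm(
  increments=[
    {"tx":0,"ty":0,"tz":-1,"ax":0,"ay":0,"az":0,"claw":-1},
    {"tx":0,"ty":0,"tz":-1,"ax":0,"ay":0,"az":0,"claw":-1},
    {"tx":0,"ty":0,"tz":0,"ax":0,"ay":0,"az":0,"claw":-1},
  ],
)

```text
time_s: 22.65
tcp_pos: [0.6015, 0.0301, 0.1325]
eef_rot: [-180.0, 0.0, 0.6]
contact_force: [-0.0, 0.5, -0.1]
gripper_width: 0.02
```

step_arm(
  increments=[
    {"tx":0,"ty":0,"tz":-1,"ax":0,"ay":0,"az":0,"claw":-1},
    {"tx":0,"ty":0,"tz":-1,"ax":0,"ay":0,"az":0,"claw":-1},
    {"tx":0,"ty":0,"tz":-1,"ax":0,"ay":0,"az":0,"claw":-1},
    {"tx":0,"ty":0,"tz":0,"ax":0,"ay":0,"az":0,"claw":-1},
  ],
)

```text
time_s: 23.05
tcp_pos: [0.6014, 0.0301, 0.1293]
eef_rot: [180.0, 0.0, 0.6]
contact_force: [-1.0, -0.4, -1.2]
gripper_width: 0.02
```

step_arm(
  increments=[
    {"tx":0,"ty":0,"tz":-1,"ax":0,"ay":0,"az":0,"claw":-1},
    {"tx":0,"ty":0,"tz":-1,"ax":0,"ay":0,"az":0,"claw":-1},
    {"tx":0,"ty":0,"tz":-1,"ax":0,"ay":0,"az":0,"claw":-1},
    {"tx":0,"ty":0,"tz":0,"ax":0,"ay":0,"az":0,"claw":-1},
  ],
)

```text
time_s: 23.45
tcp_pos: [0.6014, 0.0301, 0.1264]
eef_rot: [180.0, 0.0, 0.6]
contact_force: [-1.1, 0.2, -1.6]
gripper_width: 0.0201
```

step_arm(
  increments=[
    {"tx":0,"ty":0,"tz":-1,"ax":0,"ay":0,"az":0,"claw":-1},
    {"tx":0,"ty":0,"tz":-1,"ax":0,"ay":0,"az":0,"claw":-1},
    {"tx":0,"ty":0,"tz":-1,"ax":0,"ay":0,"az":0,"claw":-1},
    {"tx":0,"ty":0,"tz":0,"ax":0,"ay":0,"az":0,"claw":-1},
  ],
)

```text
time_s: 23.85
tcp_pos: [0.6014, 0.0301, 0.1234]
eef_rot: [180.0, 0.0, 0.6]
contact_force: [-1.2, -0.4, -1.2]
gripper_width: 0.0199
```

step_arm(
  increments=[
    {"tx":0,"ty":0,"tz":-1.5,"ax":0,"ay":0,"az":0,"claw":-1},
    {"tx":0,"ty":0,"tz":-1.5,"ax":0,"ay":0,"az":0,"claw":-1},
    {"tx":0,"ty":0,"tz":-1.5,"ax":0,"ay":0,"az":0,"claw":-1},
    {"tx":0,"ty":0,"tz":0,"ax":0,"ay":0,"az":0,"claw":-1},
  ],
)

```text
time_s: 24.25
tcp_pos: [0.6014, 0.0301, 0.1188]
eef_rot: [180.0, 0.0, 0.6]
contact_force: [0.7, 0.0, -0.8]
gripper_width: 0.0196
```

step_arm(
  increments=[
    {"tx":0,"ty":0,"tz":-1.5,"ax":0,"ay":0,"az":0,"claw":-1},
    {"tx":0,"ty":0,"tz":-1.5,"ax":0,"ay":0,"az":0,"claw":-1},
    {"tx":0,"ty":0,"tz":-1.5,"ax":0,"ay":0,"az":0,"claw":-1},
    {"tx":0,"ty":0,"tz":0,"ax":0,"ay":0,"az":0,"claw":-1},
  ],
)

```text
time_s: 24.65
tcp_pos: [0.6014, 0.0301, 0.1142]
eef_rot: [180.0, 0.0, 0.6]
contact_force: [-0.1, 0.0, -0.6]
gripper_width: 0.0197
```

step_arm(
  increments=[
    {"tx":0,"ty":0,"tz":-1,"ax":0,"ay":0,"az":0,"claw":-1},
    {"tx":0,"ty":0,"tz":-1,"ax":0,"ay":0,"az":0,"claw":-1},
    {"tx":0,"ty":0,"tz":-1,"ax":0,"ay":0,"az":0,"claw":-1},
    {"tx":0,"ty":0,"tz":0,"ax":0,"ay":0,"az":0,"claw":-1},
  ],
)

```text
time_s: 25.05
tcp_pos: [0.6015, 0.0301, 0.1114]
eef_rot: [180.0, 0.0, 0.6]
contact_force: [-0.0, 0.3, -1.8]
gripper_width: 0.0198
```

step_arm(
  increments=[
    {"tx":0,"ty":0,"tz":-1.5,"ax":0,"ay":0,"az":0,"claw":-1},
    {"tx":0,"ty":0,"tz":-1.5,"ax":0,"ay":0,"az":0,"claw":-1},
    {"tx":0,"ty":0,"tz":-1.5,"ax":0,"ay":0,"az":0,"claw":-1},
    {"tx":0,"ty":0,"tz":0,"ax":0,"ay":0,"az":0,"claw":-1},
  ],
)

```text
time_s: 25.45
tcp_pos: [0.6014, 0.03, 0.1067]
eef_rot: [180.0, 0.0, 0.6]
contact_force: [-0.7, -0.6, -1.1]
gripper_width: 0.0203
```

step_arm(
  increments=[
    {"tx":0,"ty":0,"tz":-1.5,"ax":0,"ay":0,"az":0,"claw":-1},
    {"tx":0,"ty":0,"tz":-1.5,"ax":0,"ay":0,"az":0,"claw":-1},
    {"tx":0,"ty":0,"tz":-1.5,"ax":0,"ay":0,"az":0,"claw":-1},
    {"tx":0,"ty":0,"tz":0,"ax":0,"ay":0,"az":0,"claw":-1},
  ],
)

```text
time_s: 25.85
tcp_pos: [0.6014, 0.0301, 0.1023]
eef_rot: [180.0, 0.0, 0.6]
contact_force: [0.4, 0.2, -0.8]
gripper_width: 0.0199
```

step_arm(
  increments=[
    {"tx":0,"ty":0,"tz":-1.5,"ax":0,"ay":0,"az":0,"claw":-1},
    {"tx":0,"ty":0,"tz":-1.5,"ax":0,"ay":0,"az":0,"claw":-1},
    {"tx":0,"ty":0,"tz":-1,"ax":0,"ay":0,"az":0,"claw":-1},
    {"tx":0,"ty":0,"tz":0,"ax":0,"ay":0,"az":0,"claw":-1},
  ],
)

```text
time_s: 26.25
tcp_pos: [0.6017, 0.0301, 0.0989]
eef_rot: [180.0, -0.0, 0.6]
contact_force: [-1.8, -0.9, 2.5]
gripper_width: 0.0195
```

Plug contact came at the expected height (about 99.5). I'll press on in small steps.

step_arm(
  increments=[
    {"tx":0,"ty":0,"tz":-1,"ax":0,"ay":0,"az":0,"claw":-1},
    {"tx":0,"ty":0,"tz":-1,"ax":0,"ay":0,"az":0,"claw":-1},
    {"tx":0,"ty":0,"tz":-1,"ax":0,"ay":0,"az":0,"claw":-1},
    {"tx":0,"ty":0,"tz":0,"ax":0,"ay":0,"az":0,"claw":-1},
  ],
)

```text
time_s: 26.65
tcp_pos: [0.6017, 0.0301, 0.0958]
eef_rot: [-180.0, -0.0, 0.6]
contact_force: [-1.8, 0.0, 4.2]
gripper_width: 0.0198
```

step_arm(
  increments=[
    {"tx":0,"ty":0,"tz":-1,"ax":0,"ay":0,"az":0,"claw":-1},
    {"tx":0,"ty":0,"tz":-1,"ax":0,"ay":0,"az":0,"claw":-1},
    {"tx":0,"ty":0,"tz":-1,"ax":0,"ay":0,"az":0,"claw":-1},
    {"tx":0,"ty":0,"tz":0,"ax":0,"ay":0,"az":0,"claw":-1},
  ],
)

```text
time_s: 27.05
tcp_pos: [0.6016, 0.0301, 0.0927]
eef_rot: [-180.0, -0.0, 0.6]
contact_force: [-0.9, 0.8, 3.4]
gripper_width: 0.0197
```

step_arm(
  increments=[
    {"tx":0,"ty":0,"tz":-1,"ax":0,"ay":0,"az":0,"claw":-1},
    {"tx":0,"ty":0,"tz":-1,"ax":0,"ay":0,"az":0,"claw":-1},
    {"tx":0,"ty":0,"tz":0,"ax":0,"ay":0,"az":0,"claw":-1},
  ],
)

```text
time_s: 27.35
tcp_pos: [0.6016, 0.0301, 0.0906]
eef_rot: [-180.0, -0.0, 0.6]
contact_force: [-1.1, 0.9, 4.3]
gripper_width: 0.0198
```

step_arm(
  increments=[
    {"tx":0,"ty":0,"tz":-0.5,"ax":0,"ay":0,"az":0,"claw":-1},
    {"tx":0,"ty":0,"tz":-0.5,"ax":0,"ay":0,"az":0,"claw":-1},
    {"tx":0,"ty":0,"tz":0,"ax":0,"ay":0,"az":0,"claw":-1},
  ],
)

```text
time_s: 27.65
tcp_pos: [0.6017, 0.0301, 0.0897]
eef_rot: [-180.0, -0.0, 0.6]
contact_force: [-0.4, -0.4, 6.5]
gripper_width: 0.0198
```

step_arm(
  increments=[
    {"tx":0,"ty":0,"tz":-0.5,"ax":0,"ay":0,"az":0,"claw":-1},
    {"tx":0,"ty":0,"tz":0,"ax":0,"ay":0,"az":0,"claw":-1},
  ],
)

```text
time_s: 27.85
tcp_pos: [0.6017, 0.0301, 0.0896]
eef_rot: [180.0, -0.0, 0.6]
contact_force: [-1.9, 0.7, 9.0]
gripper_width: 0.0199
```

step_arm(
  increments=[
    {"tx":0,"ty":0,"tz":-0.4,"ax":0,"ay":0,"az":0,"claw":-1},
    {"tx":0,"ty":0,"tz":0,"ax":0,"ay":0,"az":0,"claw":-1},
  ],
)

```text
time_s: 28.05
tcp_pos: [0.6018, 0.0301, 0.0896]
eef_rot: [180.0, -0.0, 0.6]
contact_force: [-3.9, 0.7, 11.0]
gripper_width: 0.0199
```

step_arm(
  increments=[
    {"tx":0,"ty":0,"tz":-0.4,"ax":0,"ay":0,"az":0,"claw":-1},
    {"tx":0,"ty":0,"tz":0,"ax":0,"ay":0,"az":0,"claw":-1},
    {"tx":0,"ty":0,"tz":1,"ax":0,"ay":0,"az":0,"claw":-1},
    {"tx":0,"ty":0,"tz":0,"ax":0,"ay":0,"az":0,"claw":-0.4},
    {"tx":0,"ty":0,"tz":0,"ax":0,"ay":0,"az":0,"claw":-0.2},
    {"tx":0,"ty":0,"tz":0,"ax":0,"ay":0,"az":0,"claw":0},
    {"tx":0,"ty":0,"tz":0,"ax":0,"ay":0,"az":0,"claw":0},
    {"tx":0,"ty":0,"tz":15,"ax":0,"ay":0,"az":0,"claw":0},
    {"tx":0,"ty":0,"tz":40,"ax":0,"ay":0,"az":0,"claw":0},
    {"tx":0,"ty":0,"tz":40,"ax":0,"ay":0,"az":0,"claw":0},
    {"tx":0,"ty":0,"tz":30,"ax":0,"ay":0,"az":0,"claw":0},
  ],
)

```text
time_s: 29.15
tcp_pos: [0.602, 0.0301, 0.2167]
eef_rot: [-180.0, -0.1, 0.6]
contact_force: [0.5, -0.2, 1.0]
gripper_width: 0.044
```

step_arm(
  increments=[
    {"tx":-10,"ty":45,"tz":0,"ax":0,"ay":0,"az":0,"claw":0},
    {"tx":-10,"ty":45,"tz":0,"ax":0,"ay":0,"az":0,"claw":0},
    {"tx":-10,"ty":45,"tz":0,"ax":0,"ay":0,"az":0,"claw":0},
    {"tx":-10,"ty":45,"tz":0,"ax":0,"ay":0,"az":0,"claw":0},
    {"tx":-10,"ty":45,"tz":0,"ax":0,"ay":0,"az":0,"claw":0},
    {"tx":-10,"ty":45,"tz":0,"ax":0,"ay":0,"az":0,"claw":0},
    {"tx":0,"ty":0,"tz":0,"ax":0,"ay":0,"az":0,"claw":0},
  ],
)

```text
time_s: 29.85
tcp_pos: [0.5405, 0.3048, 0.2138]
eef_rot: [-180.0, -0.0, 0.9]
contact_force: [0.1, -0.7, -0.2]
gripper_width: 0.0437
```

```bash
sed -i 's/pics\/e.png/pics\/e2.png/;s/pics\/f.png/pics\/f2.png/' look2.py; python3 look2.py; python3 - <<'E'
from h import *
c=cap('top');P=cloud(c);h,s,v=cv2.split(hsv(c));m=((h<8)|(h>172))&(s>150);m&=(abs(P[...,0]-.6)<.04)&(abs(P[...,1]-.03)<.04)
print('handle top z',np.percentile(P[m][:,2],[10,50,90,97])); t=m&(P[...,2]>.099); print(rectat(c,quad(t),.104))
E
```

```text
yellow [600.1  29. ] board [8.7 6.3] [82.6 79.7] 10.1
hole 13.000100135803223 [607.4  29.9  64. ]
[174, 173, 173, 172, 172, 173, 173, 173, 161, 141, 118, 95, 100, 107, 120, 136, 156, 168, 171, 172]
[172, 172, 173, 173, 173, 173, 173, 163, 150, 123, 99, 99, 102, 104, 115, 134, 152, 168, 173, 173]
[175, 173, 173, 173, 168, 160, 135, 115, 107, 105, 106, 117, 133, 144, 152, 151, 151, 151, 151, 151]
[173, 173, 173, 173, 173, 173, 150, 129, 114, 107, 106, 115, 131, 146, 157, 159, 159, 159, 158, 157]
lookalike [649. 359. 301.] [568. 276.  83.]
handle top z [0.08662406 0.10228229 0.10431628 0.1056759 ]
(array([600.2,  29.3]), array([30.2, 18.1]), 1.9)
```

View pics/f2.png

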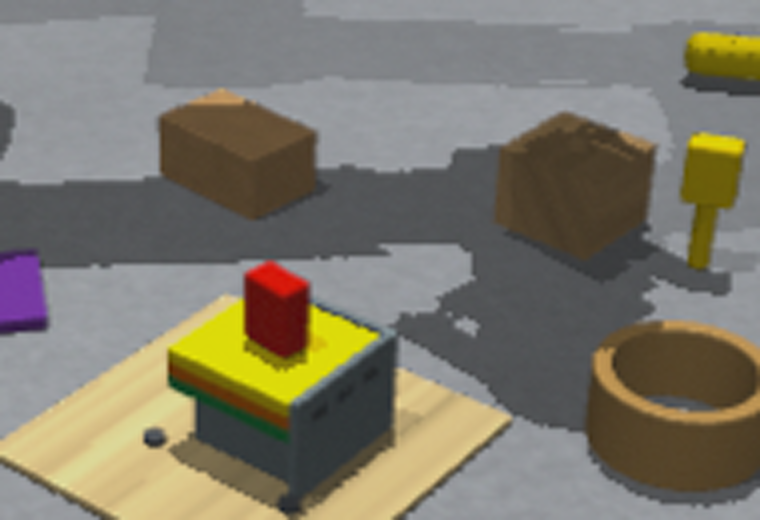

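The red handle sits flat on the yellow packer (crop (277,310)), with its top at about 104 mm as expected. The stack is flush and nothing else has moved. Handing in.

```bash
python3 -c "
from h import *
print(r.close_job())"
```

```text
the job is handed in; nothing more can be done
None
```

The job is done and handed in after about 30 s of robot time.

- **Packers:** I pushed all three together into the flange corner along x, then y, then x again. The forces read after each push step peaked at about 7.5 N, under the foot's 12 N slip limit. In the last pictures the stack is flush on the sides the cameras show and square to the board, and the flange edges are where they were at the start.
- **Pin:** I gripped the red pin by its handle and lowered it through the three packers with almost no contact force. It met the plug at the expected height and stopped about 10 mm further down. The force rose to 11 N there, and I pressed one small step more (not read) before letting go.
- **Last checks:** The handle sits flat on the yellow packer with its top at about 104 mm, which is the home height. The gripper is clear, and the tape, carton, yellow look-alike pin and purple plate look untouched. I did not re-check the bin and the screwdriver in the last pictures, but the arm stayed away from both.
- **What disagreed:** When the gripper closed on the pin it was about 6 mm off centre, which put about 17 N of side force on the pin in its stand until I corrected it. The hole position from touch and from the cameras differed by about 1–2 mm; I followed the cameras and the pin went in freely.

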